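Stand the lens case heavy end down

TASK

A closed black case lies on the bench with a heavy lens hidden at one of its two ends. Lift it clear of the bench and judge from how it tilts which end is the heavy one, then stand it upright with the heavy end down on the square rubber pad in the white tray and let go. Do not drop it or knock it over, and leave the lens barrel, the copper discs, the cap and the brush where they are.

Things in the scene. Friction and masses are not known exactly. Their poses are not given: they have to be found in the camera images.
- case: closed black box, 150 mm long (x axis) by 46 by 46 mm, an aluminium band near each end, ends alike; 0.3 to 0.5 kg. Origin at its centre; starts lying flat on the bench. A hidden lens (geom lens_c0 in the rules) sits fast at one end, drawn anew each time whatever the axes, so the centre of mass is 22 to 33 mm from the middle; held level by the middle it pulls 0.08 to 0.14 N m that way, and in a 6 N grip it swings visibly.
- end_a (a point): middle of the end face of the case at its +x end (75 mm from its centre)
- end_b (a point): middle of the end face of the case at its -x end (75 mm from its centre)
- tray: white tray fixed to the bench, 300 mm (x) by 280 mm (y), walls 10 mm thick and 34 mm high, a low steel bar handle up to 56 mm high along each of its two x walls; origin at the centre of its underside, the paper on its floor is 7 mm above that; z up
- pad: dark square rubber pad, 90 by 90 by 4 mm, fixed on the floor of the tray; origin at the centre of its underside, so the top is 4 mm higher, 11 mm above the bench
- barrel: black flanged lens barrel standing in the tray, 74 mm across and 52 mm high; origin at the centre of its underside; to be left alone
- disc0: copper disc lying in the tray, 25 mm across, 5 mm thick; origin at the centre of its underside; to be left alone
- disc1: like disc0
- disc2: like disc0
- cap: black round lens cap lying on the bench near the case, 52 mm across, 16 mm high; origin at the centre of its underside; to be left alone
- brush: small brush, 160 mm long, lying on the bench on the robot's side of the case; to be left alone
Things that resemble listed ones, but are neither listed nor needed, are in the scene too. Leave any green look-alike of the case alone.

How it is judged:
By the outcome, as a careful person would: the job done as asked, in the order asked, and still so for the second after the job is handed in, with the robot touching nothing.
It also fails if it takes over 58 s, if anything falls off the work surface, if the arm or the gripper's body presses on something with over 40 N, if the wrist force passes 120 N, or if a joint passes its speed limit or range.

ROBOT

A 6-joint arm with a two-finger parallel gripper is mounted at the origin on the work surface. World frame = base frame: x ahead of the robot, y to its left, z up, the work surface at z = 0. Lengths are in m, angles in rad, forces in N, time in s.
With the tool pointing down it reaches from about 0.35 to 0.775 m from the base axis. Payload 5.5 kg.
Tool frame: the origin (TCP) lies midway between the tips of the shut fingers; the grasp point (between the pads) lies 19 mm behind it; x points along the fingers, y is the direction in which the jaws open and shut, and the axes are right-handed (so a half turn about x gives the same grasp; the last joint's range is limited). The gripper opens to 85 mm and grips with 20 to 120 N. Pads are 22 mm wide; open, the fingers measure 114 mm over their backs; the gripper's body (76 mm by 85 mm) begins 54 mm behind the grasp point. The pads swing forward as they close: fully open they stand 13 mm farther back than shut.
Start: joints at [1.013, 0.313, 0.046, 1.304, 0, 1.431], TCP at [0.233, 0.526, 0.231] pointing down, gripper open.
Joint ranges: [-2.76, 2.76], [-0.86, 1.69], [-1.03, 1.26], [-2.2, 2.34], [-1.47, 1.5], [-3.14, 3.14]. Speed limits (rad/s): [2.57, 2.57, 3.14, 3.14, 3.14, 3.14].

INTERFACE

Orientations are given as a unit quaternion [w, x, y, z].
In Python, from workcell import env, optics, order, models gives the robot as it stands. The module is installed in compiled form; this text tells all that it offers.
- The arm moves only by the tool servo_tool, never from a script. Its argument "moves" is a list of rows, each a list of 5 numbers: the shift along the tool's x, y, z in cm, then the turn about the tool's x in rad, then the closure, from -1 (fully open) to 1 (shut). A call has exactly 10 rows; each row shifts and turns the commanded pose from where the row before left it, along the tool's axes as they then stand; what a row does not reach is not made up. A row lasts 1/8 s, in which the tool goes at most 62.5 mm and 10.7 degrees, less where a joint would pass 70% of its speed; a pose out of reach is approached as far as the arm can. A call is refused whole if a number of a shift passes 6.25 or a number of a turn 0.188, either way. A call with a gripper value outside its range is refused whole. The fingers move at their own pace and stop on an object; "grip_force" is the grip in N (left out, the last holds). Time passes only in rows, so rows that do not move let the fingers close, or fill a call up. It gives the time, the measured TCP pose, the force and the opening at its end, in the units of the state.
- env.get_state(): the state, without advancing time (a new reading comes with each control period).
- optics.read_camera(name): name is "side" or "top"; returns a dict with "pixels" (420x560x3 uint8, blue, green, red), "vertical_fov" (degrees; the focal length in pixels is half the picture's height over the tangent of half this angle, whatever the lens; pixels are square), "cx", "cy" (the principal point, pixels), "extrinsics" (4x4, takes a point from world to camera coordinates). Camera axes: x right, y up, looking along -z (the intrinsics and any distortion apply to the point x, -y, -z); pixel columns grow to the right and rows downward; lengths in m; the calibration is good to about 2 mm. A picture is of the moment at which its call begins. There is no depth.
- order.hand_in(): hands the job in, once; it reports no verdict.
Trained networks look in a picture, given as the dict that the camera call returned (one of the last four; its "shot" number tells which), for a name from the list of things; names that differ only in an ending like _2 or _b are one class to them, and where a whole thing is asked for, a point or a joint stands for the part that bears it (a point fixed in the world has none). Each returns a list of dicts, best first, with "conf" (0 to 1); they miss things now and then, are a little off and sometimes report something else, mostly with a low value. They report only what shows in the picture. A call takes as long as a camera call. They do not tell look-alikes from the thing itself.
- models.outline_of(name, picture): "pixels" (420x560 bool, what is visible of it) and "location" ([column, row] in pixels, amid what is visible of it).
- models.pinpoint(name, picture): "location" ([column, row] in pixels: a listed point, or the origin of a listed thing).
The state is a dict: "clock": time; "joint_pos": joint angles; "qvel": joint speeds; "tau": joint torques, N m; "tcp_pos": TCP position; "orientation": TCP orientation; "wrist_force": force on the tool from outside, world axes, zero at the start; "ft_torque": the same for the moment, N m; "finger_gap": finger opening in m.
Only numpy, scipy, OpenCV 4.12 (cv2) and the standard library are available. Lean on these libraries where they do the work, as an engineer would, in place of code of your own. Each camera call takes 0.05 s, during which the arm holds its last target.

## Working session

There is one attempt and no reset: what is moved stays moved. The work goes in short steps, Python scripts to look and compute and a tool call to move; the robot and the scene stay as the last step left them, time stands still between calls to the robot, and variables do not carry over. Pictures are saved under pics/ and viewed, and the job is handed in when it is done.

Besides the shell and the picture viewer there is one more tool, called as name(argument=value, ...) on one line, values as JSON. servo_tool: Moves the arm, as the interface text tells. Its arguments: {"type":"object","properties":{"moves":{"type":"array"},"grip_force":{"type":"number"}},"required":["moves"]}

```bash
mkdir -p pics; cat > h.py <<'E'
from workcell import env, optics, order, models
import numpy as np, cv2
def shot(n,tag):
    p=optics.read_camera(n); cv2.imwrite(f'pics/{tag}.png',p['pixels']); return p
def K(p):
    f=p['pixels'].shape[0]/2/np.tan(np.radians(p['vertical_fov'])/2); return f,p['cx'],p['cy']
def proj(p,X):
    X=np.atleast_2d(X); E=np.array(p['extrinsics']); c=X@E[:3,:3].T+E[:3,3]
    f,cx,cy=K(p); return np.c_[cx+f*c[:,0]/-c[:,2], cy+f*c[:,1]/c[:,2]]
def onz(p,uv,z):
    E=np.array(p['extrinsics']); f,cx,cy=K(p)
    d=E[:3,:3].T@np.array([(uv[0]-cx)/f,-(uv[1]-cy)/f,-1]); o=-E[:3,:3].T@E[:3,3]
    return o+d*(z-o[2])/d[2]
E
python3 - <<'E'
from h import *
for n in('side','top'):
    p=shot(n,n+'0'); print(n,{k:v for k,v in p.items() if k!='pixels'})
    for t,z in(('case',.023),('end_a',.023),('end_b',.023),('pad',.007),('tray',0),('barrel',0),('disc0',.007),('cap',0),('brush',0)):
        for r in models.pinpoint(t,p)[:4]: print(t,round(r['conf'],2),np.round(r['location'],1),onz(p,r['location'],z).round(3)[:2])
print(env.get_state())
E
```

```text
side {'vertical_fov': 56.06440611621072, 'cx': 275.66104742369424, 'cy': 207.13674624905775, 'extrinsics': array([[ 0.89231325, -0.45119583,  0.01412034, -0.37912545],
       [ 0.3140588 ,  0.64296366,  0.69854477, -0.25034894],
       [-0.32425935, -0.61888614,  0.71542702, -0.77236523],
       [ 0.        ,  0.        ,  0.        ,  1.        ]]), 'shot': 1}
case 0.85 [222.8 151.2] [0.453 0.397]
case 0.77 [178.1 208.4] [0.267 0.229]
case 0.75 [282.7 189.7] [0.534 0.175]
case 0.57 [159.7 152.6] [0.286 0.469]
end_a 0.97 [271.7 171.1] [0.541 0.255]
end_a 0.9 [294.6 207.3] [0.531 0.104]
end_a 0.82 [233.9 134.6] [0.513 0.459]
end_a 0.81 [165.7 136.9] [0.323 0.537]
end_b 0.97 [271.7 171.1] [0.541 0.255]
end_b 0.9 [294.6 207.3] [0.531 0.104]
end_b 0.82 [233.9 134.6] [0.513 0.459]
end_b 0.81 [165.7 136.9] [0.323 0.537]
pad 0.85 [345.  314.4] [ 0.485 -0.195]
pad 0.72 [436.9 305.8] [ 0.667 -0.264]
tray 0.77 [367.4 298.5] [ 0.551 -0.182]
barrel 0.98 [376.4 257. ] [ 0.636 -0.101]
disc0 0.52 [436.7 307.5] [ 0.664 -0.266]
disc0 0.47 [420.1 289.4] [ 0.663 -0.217]
disc0 0.41 [398.9 278.8] [ 0.639
[... 1310 characters left out ...]
rush 0.61 [379.2 213.9] [ 0.491 -0.198]
{'clock': 1.0, 'joint_pos': array([ 1.01334991e+00,  3.13195176e-01,  4.61042986e-02,  1.30358208e+00,
       -9.45342932e-06,  1.43120240e+00]), 'qvel': array([ 0.00115079, -0.00073438,  0.00087329,  0.00126882,  0.00064966,
       -0.00032397]), 'tau': array([ 6.16110319e-04, -4.80471396e+01,  2.98819810e+01,  1.68676906e-04,
       -2.06209743e-04,  3.46018126e-06]), 'tcp_pos': array([0.23336931, 0.52556788, 0.23132769]), 'orientation': array([ 0.6917482 ,  0.1467006 ,  0.69171213, -0.14662089]), 'wrist_force': array([-0.60517474, -1.16248451, -0.3276883 ]), 'ft_torque': array([0.01450566, 0.05329918, 0.05439307]), 'finger_gap': 0.08516152370827146}
```

View pics/side0.png

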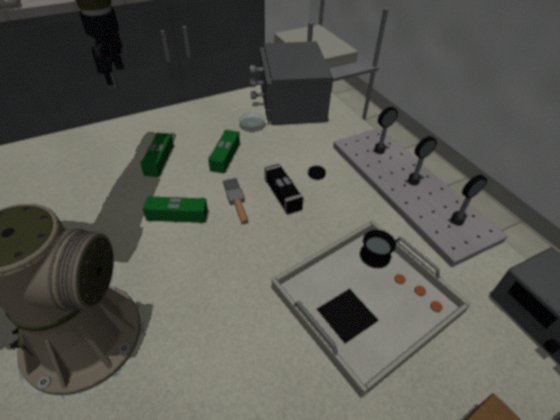

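View pics/top0.png

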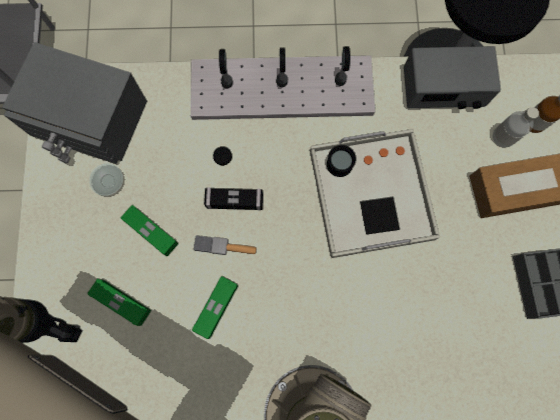

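```bash
cat >> h.py <<'E'
from scipy.optimize import minimize
from scipy.spatial.transform import Rotation as R
def box(x,y,z,Rm,s=(.15,.046,.046)):
    c=np.array([[a,b,d] for a in(-.5,.5) for b in(-.5,.5) for d in(-.5,.5)])*s
    return c@Rm.T+[x,y,z]
def near(name,p,uv):
    return min(models.outline_of(name,p),key=lambda r:np.hypot(*(np.array(r['location'])-uv)))
def iou(p,m,pts):
    im=np.zeros((420*4,560*4),np.uint8); h=cv2.convexHull((proj(p,pts)*4+2).astype(np.float32)).astype(np.int32)
    cv2.fillConvexPoly(im,h,1); M=cv2.resize(m.astype(np.uint8),None,fx=4,fy=4,interpolation=0)
    return (im&M).sum()/max(1,(im|M).sum())
E
python3 - <<'E'
from h import *
P=[optics.read_camera(n) for n in('side','top')]
M=[near('case',P[0],[283,190]),near('case',P[1],[235,198])]
print([(m['conf'],m['location'],m['pixels'].sum()) for m in M])
def c(v,ks=(0,1)): return -sum(iou(P[k],M[k]['pixels'],box(v[0]/100,v[1]/100,.023,R.from_euler('z',v[2]).as_matrix())) for k in ks)
for ks in((0,),(1,),(0,1)):
    r=minimize(c,[53.6,18,1.55],args=(ks,),method='Nelder-Mead',options=dict(initial_simplex=[[53.6,18,1.55],[54.4,18,1.55],[53.6,18.8,1.55],[53.6,18,1.7]])); print(ks,r.x,r.fun)
s=env.get_state(); w,x,y,z=s['orientation']; print(R.from_quat([x,y,z,w]).as_matrix().round(3))
m=near('pad',P[1],[380,216])['pixels'].astype(np.uint8); b=cv2.minAreaRect(cv2.findNonZero(m)); print(b,onz(P[1],b[0],.011))
m=near('pad',P[0],[345,314]); b=cv2.minAreaRect(cv2.findNonZero(m['pixels'].astype(np.uint8))); print(b,onz(P[0],m['location'],.011))
E
```

```text
[(0.67, [282.9, 187.4], np.int64(1072)), (0.93, [235.0, 196.9], np.int64(1250))]
(0,) [53.67101318 18.48879391  1.47625289] -0.9027814569536424
(1,) [53.6419528  18.14547218  1.50867553] -0.9465781114640485
(0, 1) [53.60851247 18.14586715  1.50467145] -1.8406975287555989
[[ 0.     0.406  0.914]
 [ 0.     0.914 -0.406]
 [-1.     0.     0.   ]]
((379.7567443847656, 215.0405731201172), (34.52378845214844, 35.01698684692383), 80.53767395019531) [ 0.48567871 -0.19710312  0.011     ]
((347.0099182128906, 314.9010009765625), (47.70391082763672, 41.230812072753906), 50.710594177246094) [ 0.48757107 -0.19815246  0.011     ]
```

servo_tool(moves=[[0,-2.13,4.62,0,-1],[0,-2.13,4.62,0,-1],[0,-2.13,4.62,0,-1],[0,-2.13,4.62,0,-1],[0,-2.13,4.62,0,-1],[0,-2.13,4.62,0,-1],[0,-2.13,4.62,0,-1],[0,-2.13,4.62,0,-1],[0,-2.13,4.62,0,-1],[0,0,0,0.17,-1]], grip_force=20)

```text
clock: 2.55
tcp_pos: [0.538, 0.1787, 0.2309]
orientation: [0.676, 0.208, 0.676, -0.208]
wrist_force: [-0.7, -0.3, -0.3]
finger_gap: 0.0857
```

servo_tool(moves=[[0,0,0,0.17,-1],[0,0,0,0.17,-1],[0,0,0,0.17,-1],[0,0,0,0.17,-1],[0,0,0,0.17,-1],[0,0,0,0.17,-1],[0,0,0,0,-1],[0,0,0,0,-1],[0,0,0,0,-1],[0,0,0,0,-1]])

```text
clock: 3.8
tcp_pos: [0.5356, 0.1817, 0.2313]
orientation: [0.491, 0.509, 0.491, -0.509]
wrist_force: [-0.1, -0.4, -0.2]
finger_gap: 0.0853
```

servo_tool(moves=[[3,0,0,0.028,-1],[4,0,0,0,-1],[4,0,0,0,-1],[4,0,0,0,-1],[3,0,0,0,-1],[2,0,0,0,-1],[1.5,0,0,0,-1],[1.0,0,0,0,-1],[0,0,0,0,-1],[0,0,0,0,-1]])

```text
clock: 5.05
tcp_pos: [0.5362, 0.1818, 0.007]
orientation: [0.484, 0.516, 0.483, -0.516]
wrist_force: [0.4, -0.5, -0.6]
finger_gap: 0.0854
```

```bash
python3 - <<'E'
from h import *
shot('side','side1');shot('top','top1')
E
```

```text
(no output)
```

View pics/side1.png

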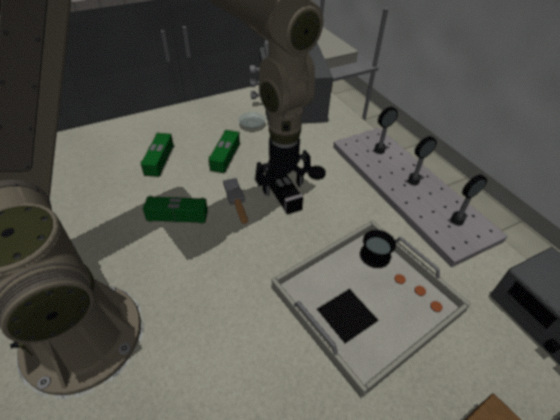

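View pics/top1.png

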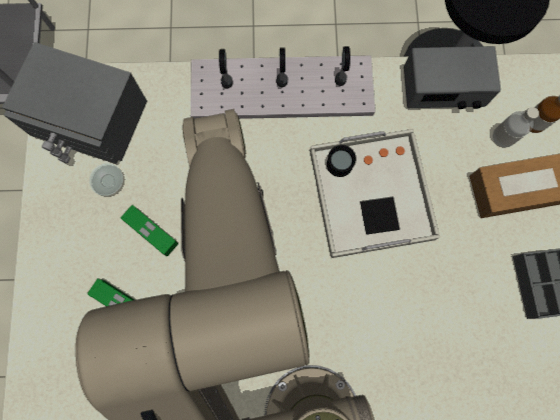

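The side view shows the fingers straddling the case at its middle (around 285,180), and the cap at (316,172) is untouched. The arm hides the case in the top view. I'll close with a light grip.

servo_tool(moves=[[0,0,0,0,0],[0,0,0,0,1],[0,0,0,0,1],[0,0,0,0,1],[0,0,0,0,1],[0,0,0,0,1],[0,0,0,0,1],[0,0,0,0,1],[0,0,0,0,1],[0,0,0,0,1]], grip_force=6)

```text
clock: 6.4
tcp_pos: [0.5361, 0.1817, 0.0067]
orientation: [0.484, 0.516, 0.483, -0.516]
wrist_force: [1.1, -2.0, 6.1]
finger_gap: 0.0457
```

servo_tool(moves=[[-0.3,0,0,0,1],[-0.6,0,0,0,1],[-0.8,0,0,0,1],[-0.8,0,0,0,1],[-0.8,0,0,0,1],[-0.7,0,0,0,1],[0,0,0,0,1],[0,0,0,0,1],[0,0,0,0,1],[0,0,0,0,1]])

```text
clock: 7.65
tcp_pos: [0.5354, 0.1816, 0.046]
orientation: [-0.483, -0.516, -0.484, 0.516]
wrist_force: [0.0, 0.2, -3.2]
finger_gap: 0.0459
```

```bash
python3 - <<'E'
from h import *
p=shot('side','side2')
cv2.imwrite('pics/side2c.png',cv2.resize(p['pixels'][120:250,200:370],None,fx=4,fy=4,interpolation=cv2.INTER_CUBIC))
s=env.get_state();print(s['wrist_force'],s['ft_torque'],s['finger_gap'])
for r in models.pinpoint('end_a',p)[:5]:print(r)
E
```

```text
[ 0.38235757  0.70979886 -3.76053563] [-0.11843988  0.00345237 -0.02395696] 0.04586932290107955
{'location': [235.0, 135.1], 'conf': 0.89}
{'location': [215.0, 164.0], 'conf': 0.88}
{'location': [207.3, 210.2], 'conf': 0.82}
{'location': [146.8, 206.8], 'conf': 0.77}
{'location': [163.4, 139.2], 'conf': 0.68}
```

View pics/side2c.png

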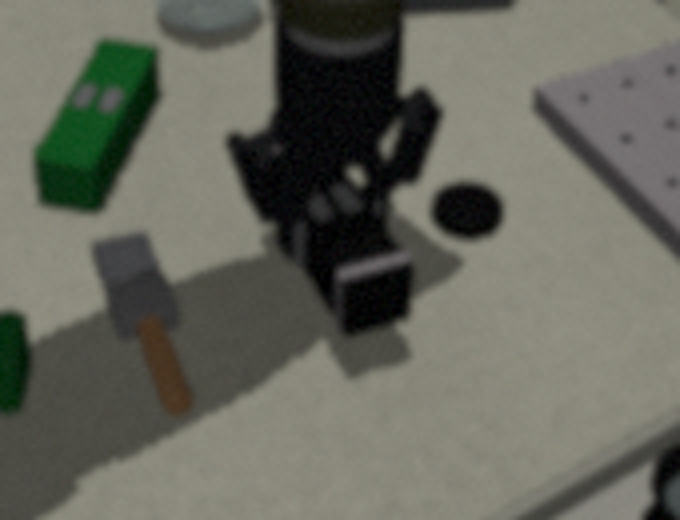

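```bash
python3 - <<'E'
from h import *
p=optics.read_camera('side')
s=env.get_state();print(s['wrist_force'],s['ft_torque'])
obs=np.array([[283.7,186],[302.5,182.5],[286,203.7],[302.5,198.7]])
for t in(-30,-20,-10,0,10,20,30):  # positive: +y end down
    # local x along (cos1.507,sin1.507)
    Rm=R.from_euler('zy',[1.507,np.radians(t)]).as_matrix()
    b=box(.536,.1815,.0625,Rm)[:4]
    u=proj(p,b); o=u[[1,3,0,2]]  # rough
    print(t,u.round(1).tolist())
E
```

```text
[-0.09922181 -0.33567916 -3.47490555] [-0.18484267 -0.06479965 -0.01265739]
-30 [[306.4, 195.0], [299.3, 186.0], [291.5, 205.7], [283.8, 197.1]]
-20 [[305.5, 196.6], [301.1, 185.7], [289.5, 205.6], [284.5, 195.1]]
-10 [[304.3, 198.1], [302.7, 185.7], [287.8, 205.3], [285.5, 193.0]]
0 [[303.0, 199.6], [304.2, 186.1], [286.2, 204.6], [286.9, 191.0]]
10 [[301.4, 200.9], [305.4, 186.7], [285.0, 203.5], [288.6, 189.1]]
20 [[299.7, 202.1], [306.4, 187.5], [284.2, 202.2], [290.5, 187.3]]
30 [[298.0, 203.0], [307.1, 188.6], [283.7, 200.7], [292.7, 185.8]]
```

```bash
python3 - <<'E'
from h import *
p=optics.read_camera('side')
s=env.get_state();print(s['wrist_force'],s['ft_torque'])
for t in(-30,-20,-10,0,10,20,30):  # positive: +y end down
    Rm=R.from_euler('ZY',[1.507,np.radians(t)]).as_matrix()
    b=box(.536,.1815,.0625,Rm)
    print(t,proj(p,b[[3,1,2,0]]).round(1).tolist(), b[:4,2].min().round(3),b[4:,2].min().round(3))
cv2.imwrite('pics/side3c.png',cv2.resize(p['pixels'][150:220,250:330],None,fx=8,fy=8,interpolation=cv2.INTER_CUBIC))
E
```

```text
[ 0.27465955 -0.28802373 -3.27562766] [-0.08324702  0.03010153  0.00541901]
-30 [[286.6, 203.4], [303.4, 198.4], [282.4, 208.5], [298.5, 203.6]] 0.005 0.08
-20 [[287.1, 200.0], [304.1, 195.0], [283.9, 208.1], [300.3, 203.2]] 0.015 0.067
-10 [[287.2, 195.8], [304.3, 190.8], [285.2, 206.8], [301.8, 201.8]] 0.027 0.053
0 [[286.9, 191.0], [304.2, 186.1], [286.2, 204.6], [303.0, 199.6]] 0.04 0.04
10 [[286.2, 185.8], [303.6, 180.9], [286.9, 201.5], [303.8, 196.5]] 0.053 0.027
20 [[285.1, 180.2], [302.6, 175.4], [287.2, 197.6], [304.3, 192.6]] 0.067 0.015
30 [[283.6, 174.6], [301.2, 169.8], [287.1, 193.1], [304.3, 188.1]] 0.08 0.005
```

View pics/side3c.png

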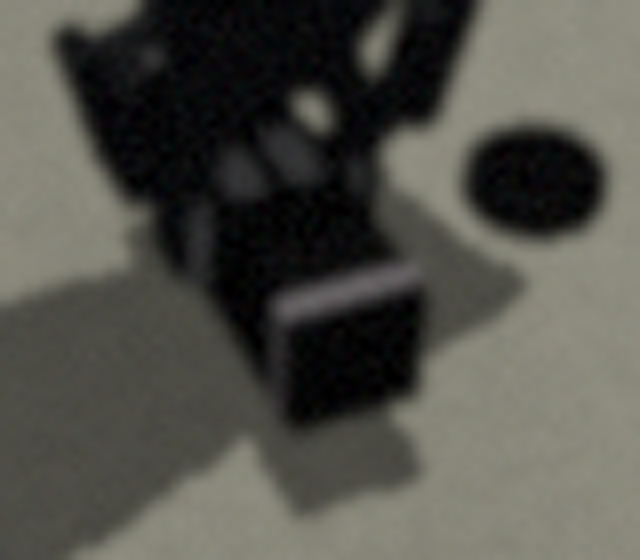

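Torque about x averages roughly −0.13 N m, and the near (−y) end is tilted up a few degrees, so the +y end looks heavy. I'll lift a little more for a clearer tilt.

servo_tool(moves=[[-2.5,0,0,0,1],[-2.5,0,0,0,1],[0,0,0,0,1],[1.5,0,0,0,1],[-1.5,0,0,0,1],[1.5,0,0,0,1],[-1.5,0,0,0,1],[0,0,0,0,1],[0,0,0,0,1],[0,0,0,0,1]], grip_force=6)

```text
clock: 9.1
tcp_pos: [0.5356, 0.1816, 0.0964]
orientation: [0.484, 0.516, 0.483, -0.516]
wrist_force: [1.0, 0.6, -3.8]
finger_gap: 0.0459
```

```bash
python3 - <<'E'
from h import *
p=shot('side','side4')
s=env.get_state();print(s['wrist_force'],s['ft_torque'],s['tcp_pos'])
cv2.imwrite('pics/side4c.png',cv2.resize(p['pixels'][110:220,230:340],None,fx=5,fy=5,interpolation=cv2.INTER_CUBIC))
for t in(0,5,10,20,30):
    Rm=R.from_euler('ZY',[1.507,np.radians(t)]).as_matrix()
    b=box(s['tcp_pos'][0],.1815,s['tcp_pos'][2]+.0165,Rm)
    print(t,((proj(p,b[[3,1,2,0]])-[230,110])*5).round(0).tolist())
E
```

```text
[-0.35511466 -0.16661291 -4.82017568] [-0.14281301  0.02117371 -0.02918526] [0.53551713 0.18162921 0.09629714]
0 [[287.0, 326.0], [377.0, 301.0], [284.0, 399.0], [371.0, 374.0]]
5 [[286.0, 312.0], [376.0, 288.0], [286.0, 391.0], [373.0, 366.0]]
10 [[284.0, 298.0], [374.0, 274.0], [287.0, 382.0], [375.0, 357.0]]
20 [[278.0, 269.0], [369.0, 245.0], [289.0, 361.0], [377.0, 336.0]]
30 [[270.0, 240.0], [362.0, 216.0], [288.0, 337.0], [378.0, 312.0]]
```

View pics/side4c.png

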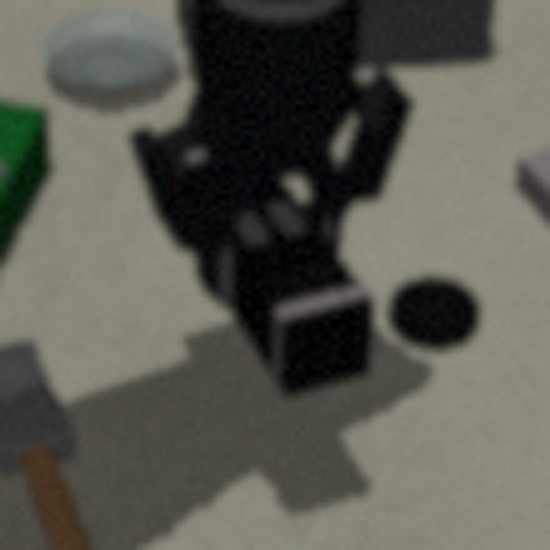

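servo_tool(moves=[[2,0,0,0,1],[2,0,0,0,1],[2,0,0,0,1],[1,0,0,0,1],[0.7,0,0,0,1],[0.5,0,0,0,1],[0.4,0,0,0,1],[0.3,0,0,0,1],[0,0,0,0,1],[0,0,0,0,-1]])

```text
clock: 10.4
tcp_pos: [0.5363, 0.1819, 0.008]
orientation: [0.484, 0.516, 0.483, -0.515]
wrist_force: [0.7, 0.4, -0.2]
finger_gap: 0.0626
```

servo_tool(moves=[[0,0,0,0,-1],[0,0,0,0,-1],[0,0,0,0,-1],[0,0,0,0,-1],[0,0,1.5,0,-1],[0,0,1.5,0,-1],[0,0,1.5,0,-1],[0,0,0,0,-1],[0,0,0,0,-1],[0,0,0,0,-1]])

```text
clock: 11.65
tcp_pos: [0.5328, 0.137, 0.0074]
orientation: [0.484, 0.516, 0.484, -0.516]
wrist_force: [0.2, 0.2, -0.5]
finger_gap: 0.0852
```

```bash
python3 - <<'E'
from h import *
p=shot('side','side5')
s=env.get_state();print(s['wrist_force'],s['ft_torque'],s['tcp_pos'])
cv2.imwrite('pics/side5c.png',cv2.resize(p['pixels'][130:240,230:340],None,fx=5,fy=5,interpolation=cv2.INTER_CUBIC))
b=box(.536,.1815,.023,R.from_euler('z',1.507).as_matrix())
print(((proj(p,b[[3,1,2,0]])-[230,130])*5).round(0).tolist())
E
```

```text
[-0.05443367  0.59134099  0.78846856] [-0.01083423 -0.0156213   0.00196191] [0.53272436 0.13711296 0.00731921]
[[282.0, 363.0], [366.0, 339.0], [279.0, 427.0], [360.0, 403.0]]
```

View pics/side5c.png

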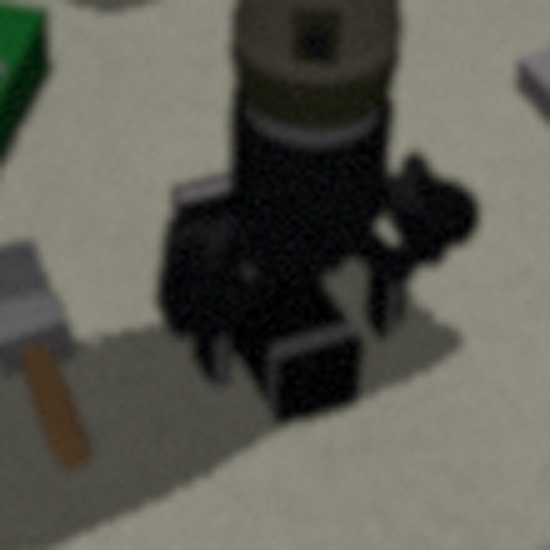

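servo_tool(moves=[[0,0,0,0,0],[0,0,0,0,1],[0,0,0,0,1],[0,0,0,0,1],[0,0,0,0,1],[0,0,0,0,1],[0,0,0,0,1],[0,0,0,0,1],[0,0,0,0,1],[0,0,0,0,1]], grip_force=6)

```text
clock: 12.95
tcp_pos: [0.5327, 0.1369, 0.0074]
orientation: [0.483, 0.516, 0.484, -0.516]
wrist_force: [0.2, 2.3, 0.4]
finger_gap: 0.0456
```

servo_tool(moves=[[-1.05,0,-0.25,0,1],[-1.0,0,-0.33,0,1],[-0.97,0,-0.43,0,1],[-0.94,0,-0.5,0,1],[-0.88,0,-0.6,0,1],[0,0,0,0,1],[0,0,0,0,1],[0,0,0,0,1],[0,0,0,0,1],[0,0,0,0,1]])

```text
clock: 14.2
tcp_pos: [0.5347, 0.1578, 0.0559]
orientation: [0.484, 0.516, 0.483, -0.516]
wrist_force: [2.3, 0.2, 1.7]
finger_gap: 0.0458
```

```bash
cat >> h.py <<'E'
def look(tag):
    p=shot('side',tag)
    s=env.get_state();print(s['clock'],s['wrist_force'].round(2),s['ft_torque'].round(3),s['tcp_pos'].round(4),s['finger_gap'],s['joint_pos'].round(2))
    c=proj(p,s['tcp_pos'])[0].astype(int); x=max(0,min(460,c[0]-50));y=max(0,min(320,c[1]-50))
    cv2.imwrite(f'pics/{tag}c.png',cv2.resize(p['pixels'][y:y+100,x:x+100],None,fx=5,fy=5,interpolation=cv2.INTER_CUBIC))
    print('crop',x,y); return p,s,x,y
E
python3 - <<'E'
from h import *
look('side6')
E
```

```text
14.25 [3.1  0.55 0.63] [ 0.315 -0.586 -0.157] [0.5347 0.1578 0.0559] 0.046100894810942296 [ 0.14  0.39 -0.29  0.89  0.    1.78]
crop 236 134
```

View pics/side6c.png

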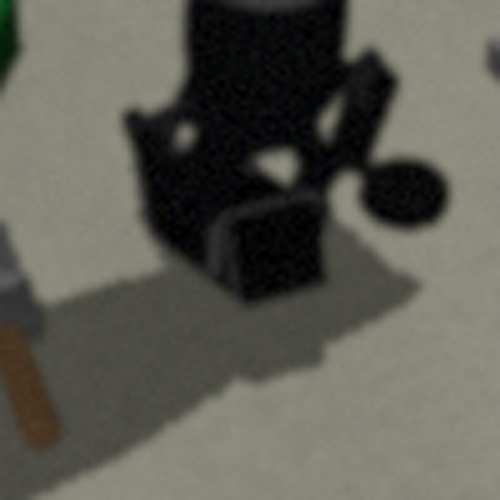

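servo_tool(moves=[[-0.5,0,0,0,1],[-1,0,0,0,1],[-1.5,0,0,0,1],[-1.5,0,0,0,1],[-1.5,0,0,0,1],[-1.5,0,0,0,1],[-1.5,0,0,0,1],[0,0,0,0,1],[0,0,0,0,1],[0,0,0,0,1]])

```text
clock: 15.5
tcp_pos: [0.5334, 0.1577, 0.1449]
orientation: [-0.483, -0.516, -0.484, 0.516]
wrist_force: [0.9, 1.0, -3.4]
finger_gap: 0.0457
```

```bash
python3 - <<'E'
from h import *
look('side7')
E
```

```text
15.55 [-0.36  0.38 -5.05] [-0.189  0.008 -0.008] [0.5335 0.1577 0.1449] 0.045785236491034456 [ 0.14  0.32 -0.16  1.09  0.    1.78]
crop 237 106
```

View pics/side7c.png

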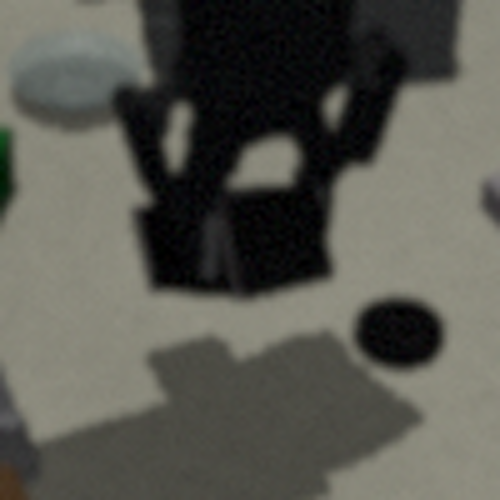

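```bash
cat >> h.py <<'E'
def pose(tcp,t,d=.047,yaw=1.507,up=.0165):
    Rm=R.from_euler('ZY',[yaw,np.radians(t)]).as_matrix()
    # pivot in case frame (-d,0,0)
    c=np.array(tcp)+[0,0,up]+Rm@[d,0,0]
    return c,Rm
def overlay(p,x,y,tag,pts,col=(0,0,255)):
    im=cv2.resize(p['pixels'][y:y+100,x:x+100],None,fx=5,fy=5,interpolation=cv2.INTER_CUBIC)
    im=cv2.convertScaleAbs(im,alpha=1.8,beta=20)
    u=((proj(p,pts)-[x,y]+.5)*5).astype(int)
    for i in range(8):
        for k in(1,2,4):
            if not i&k: cv2.line(im,tuple(map(int,u[i])),tuple(map(int,u[i|k])),col,1)
    cv2.imwrite(f'pics/{tag}.png',im); return im
E
python3 - <<'E'
from h import *
p,s,x,y=look('side8')
ims=[]
for t in(25,40,55):
    c,Rm=pose(s['tcp_pos'],t); ims.append(overlay(p,x,y,'tmp',box(*c,Rm))[150:400,100:350])
cv2.imwrite('pics/ov8.png',np.hstack(ims))
E
```

```text
15.6 [-0.53  0.75 -4.38] [-0.251 -0.003 -0.016] [0.5336 0.1577 0.145 ] 0.045785599413514226 [ 0.14  0.32 -0.16  1.09  0.    1.78]
crop 237 106
```

View pics/ov8.png

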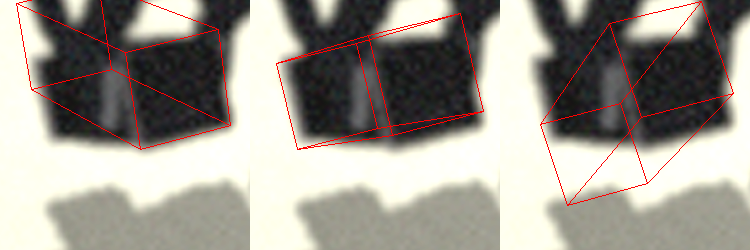

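servo_tool(moves=[[-2,0,0,0,1],[1.8,0,0,0,1],[-2,0,0,0,1],[1.8,0,0,0,1],[-2,0,0,0,1],[1.8,0,0,0,1],[-2,0,0,0,1],[1.0,0,0,0,1],[0,0,0,0,1],[0,0,0,0,1]])

```text
clock: 16.85
tcp_pos: [0.5334, 0.1577, 0.1607]
orientation: [-0.483, -0.516, -0.484, 0.516]
wrist_force: [0.2, 0.5, -2.2]
finger_gap: 0.0457
```

```bash
cat >> h.py <<'E'
def ang(tag,ts,**k):
    p,s,x,y=look(tag); ims=[]
    for t in ts:
        c,Rm=pose(s['tcp_pos'],t,**k); ims.append(overlay(p,x,y,'tmp',box(*c,Rm))[100:430,110:360])
    cv2.imwrite(f'pics/{tag}o.png',np.hstack(ims))
E
python3 - <<'E'
from h import *
ang('side9',(40,52,65))
E
```

```text
16.9 [-0.95  0.93 -3.11] [-0.188 -0.016  0.019] [0.5337 0.1577 0.161 ] 0.0458438313291919 [ 0.14  0.31 -0.13  1.13  0.    1.78]
crop 237 101
```

View pics/side9o.png

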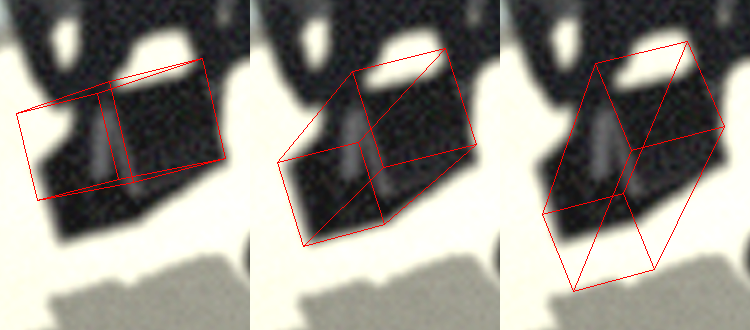

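servo_tool(moves=[[-3,0,0,0,1],[2.7,0,0,0,1],[-3,0,0,0,1],[2.7,0,0,0,1],[-3,0,0,0,1],[2.7,0,0,0,1],[-3,0,0,0,1],[2.7,0,0,0,1],[0,0,0,0,1],[0,0,0,0,1]])

```text
clock: 18.15
tcp_pos: [0.5338, 0.1578, 0.1738]
orientation: [-0.483, -0.516, -0.484, 0.516]
wrist_force: [0.1, -1.2, -3.1]
finger_gap: 0.0461
```

```bash
python3 - <<'E'
from h import *
ang('side10',(50,60,70),d=.052)
E
```

```text
18.2 [ 0.29  0.11 -3.9 ] [-0.124 -0.046  0.011] [0.5342 0.1578 0.1742] 0.045815736939195724 [ 0.14  0.3  -0.11  1.16  0.    1.78]
crop 238 96
```

View pics/side10o.png

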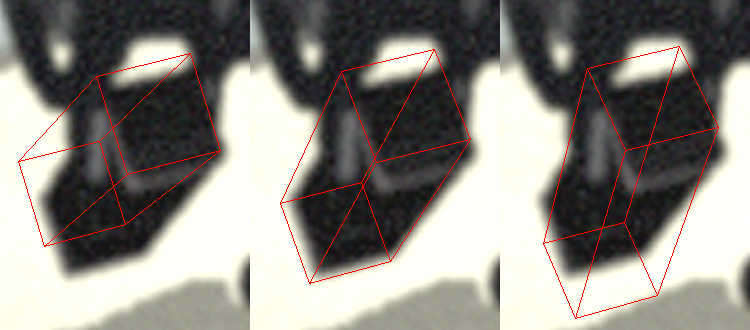

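servo_tool(moves=[[0,-0.1,1,0,1],[0,-0.2,2,0,1],[0,-0.3,3.5,0,1],[0,-0.3,5,0,1],[0,-0.3,6,0,1],[0,-0.3,6,0,1],[0,-0.3,6,0,1],[0,-0.3,6,0,1],[0,-0.2,5,0,1],[0,0,2,0,1]])

```text
clock: 19.45
tcp_pos: [0.4821, -0.2688, 0.174]
orientation: [-0.483, -0.517, -0.482, 0.517]
wrist_force: [0.0, 0.8, -4.3]
finger_gap: 0.0458
```

servo_tool(moves=[[0,0,0,0,1],[-3,0,0,0,1],[2.7,0,0,0,1],[-3,0,0,0,1],[2.7,0,0,0,1],[-3,0,0,0,1],[3,0,0,0,1],[0,0,0,0,1],[0,0,0,0,1],[0,0,0,0,1]])

```text
clock: 20.7
tcp_pos: [0.4838, -0.2647, 0.1805]
orientation: [0.484, 0.516, 0.483, -0.516]
wrist_force: [-0.3, -0.3, -3.5]
finger_gap: 0.0458
```

```bash
python3 - <<'E'
from h import *
ang('side11',(60,70,80),d=.052)
shot('top','top11')
E
```

```text
20.75 [ 0.84 -0.73 -3.73] [-0.076  0.029  0.003] [ 0.4839 -0.2648  0.1805] 0.04583671076455485 [-0.65  0.29 -0.12  1.17  0.    0.99]
crop 333 245
```

View pics/side11o.png

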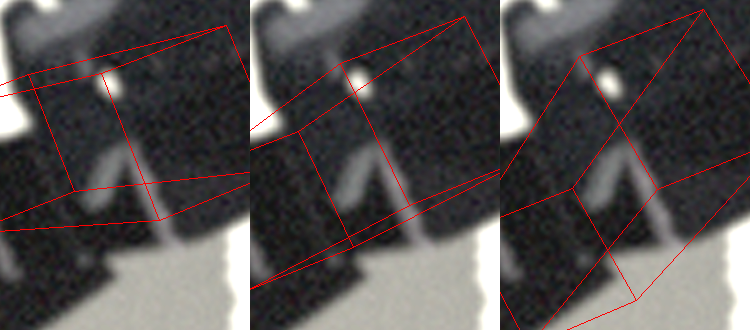

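View pics/side11.png

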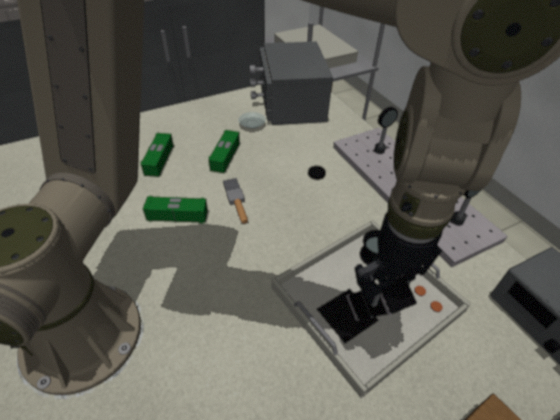

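View pics/top11.png

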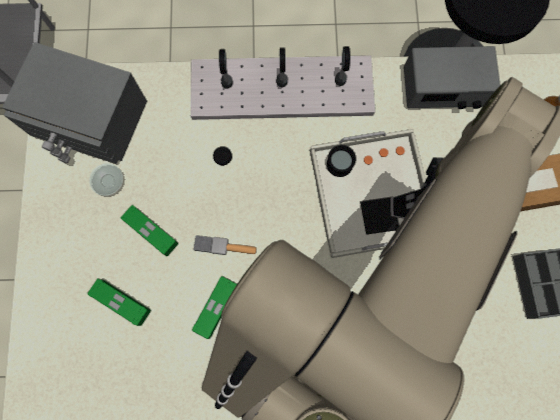

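```bash
cat >> h.py <<'E'
def big(tag,ts,cam='side',W=140,H=130,dx=0,dy=-10,**k):
    p=shot(cam,tag); s=env.get_state(); c=proj(p,s['tcp_pos'])[0].astype(int)
    x=max(0,min(560-W,c[0]-W//2+dx)); y=max(0,min(420-H,c[1]-H//2+dy)); ims=[]
    for t in ts:
        im=cv2.resize(p['pixels'][y:y+H,x:x+W],None,fx=5 if len(ts)==1 else 400/W*1.0,fy=5 if len(ts)==1 else 400/W,interpolation=cv2.INTER_CUBIC)
        f=im.shape[1]/W; im=cv2.convertScaleAbs(im,alpha=2.2,beta=10)
        if t is not None:
            cc,Rm=pose(s['tcp_pos'],t,**k); u=((proj(p,box(*cc,Rm))-[x,y]+.5)*f).astype(int)
            for i in range(8):
                for q in(1,2,4):
                    if not i&q: cv2.line(im,tuple(map(int,u[i])),tuple(map(int,u[i|q])),(0,0,255),1)
        ims.append(im)
    cv2.imwrite(f'pics/{tag}b.png',np.hstack(ims) if len(ims)>1 else ims[0]); print(s['clock'],s['wrist_force'].round(2),s['ft_torque'].round(3),s['tcp_pos'].round(4))
E
python3 - <<'E'
from h import *
big('side12',(60,70),d=.055,up=.014)
E
```

```text
20.85 [-0.02 -0.29 -4.54] [-0.071  0.003 -0.003] [ 0.4838 -0.2649  0.1802]
```

View pics/side12b.png

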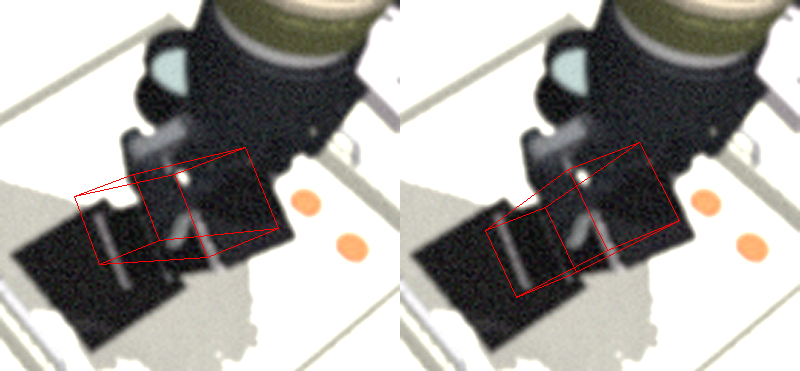

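```bash
python3 - <<'E'
from h import *
big('side13',(None,),W=110,H=90,dy=0,dx=-10)
p=optics.read_camera('side');print(proj(p,env.get_state()['tcp_pos'])[0].astype(int)-[65,45])
E
```

```text
20.9 [ 0.49 -0.34 -2.98] [-0.034  0.009 -0.008] [ 0.4837 -0.2649  0.1801]
[318 250]
```

View pics/side13b.png

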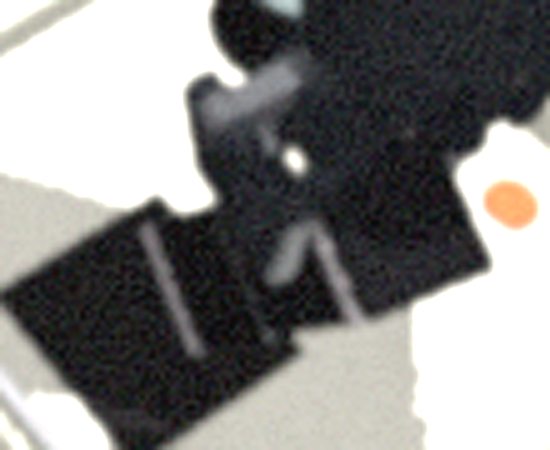

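```bash
cat > fit.py <<'E'
from h import *
from scipy.optimize import least_squares
def fit(p,loc,uv,x0,yaw=1.507):
    loc=np.array(loc,float)/1000
    def f(v):
        Rm=R.from_euler('ZYX',[yaw,v[3],v[4]]).as_matrix(); return np.r_[(proj(p,loc@Rm.T+v[:3])-uv).ravel(),20*v[4]]
    r=least_squares(f,[*x0,1.2,0]); return r
E
python3 - <<'E'
from fit import *
p=optics.read_camera('side');s=env.get_state()
for b in(66,70,73):
    r=fit(p,[[-75,23,-23],[-75,-23,-23],[b,23,23],[b,23,-23]],np.array([[391.4,314.4],[416,303],[347,294],[358,321]]),s['tcp_pos'])
    v=r.x; Rm=R.from_euler('ZYX',[1.507,v[3],v[4]]).as_matrix()
    print(b,v[:3].round(4),np.degrees(v[3:]).round(1),r.cost.round(1),'grasp in case',(Rm.T@(s['tcp_pos']+[0,0,.021]-v[:3])).round(4),'lowest',box(*v[:3],Rm)[:,2].min().round(4),'corner',(v[:3]+Rm@[.075,0,-.023]).round(4))
E
```

```text
66 [ 0.496  -0.2469  0.1327] [63.3 -0.3] 3.9 grasp in case [-0.0693  0.0113  0.0138] lowest 0.0554 corner [ 0.497  -0.2338  0.0554]
70 [ 0.5011 -0.244   0.1248] [63.2 -0.2] 5.1 grasp in case [-0.0778  0.0161  0.0147] lowest 0.0474 corner [ 0.502  -0.2308  0.0474]
73 [ 0.5049 -0.2419  0.1187] [63.2 -0.1] 6.1 grasp in case [-0.0843  0.0198  0.0154] lowest 0.0414 corner [ 0.5057 -0.2286  0.0414]
```

```bash
cat >> fit.py <<'E'
def fit2(p,tcp,loc,uv,yaw=1.507,a0=1.1):
    # unknown: grasp point in case (gx,gz), tilt ; grasp at tcp+21mm up, centred laterally
    loc=np.array(loc,float)/1000
    P=np.array(tcp)+[0,0,.021]
    def T(v):
        Rm=R.from_euler('ZY',[yaw,v[2]]).as_matrix(); return P-Rm@[v[0],0,v[1]],Rm
    def f(v):
        c,Rm=T(v); return (proj(p,loc@Rm.T+c)-uv).ravel()
    r=least_squares(f,[-.05,0,a0]); return r,*T(r.x)
E
python3 - <<'E'
from fit import *
p=optics.read_camera('side');s=env.get_state()
for b in(66,70,73):
    r,c,Rm=fit2(p,s['tcp_pos'],[[-75,23,-23],[-75,-23,-23],[b,23,23],[b,23,-23]],np.array([[391.4,314.4],[416,303],[347,294],[358,321]]))
    print(b,r.x.round(4),np.degrees(r.x[2]),r.cost.round(1),r.fun.round(1),'c',c.round(3),'low',box(*c,Rm)[:,2].min().round(4),'corner',(c+Rm@[.075,0,-.023]).round(4))
E
```

```text
66 [-0.0465  0.0118  1.1131] 63.775085334712934 5.9 [ 0.5 -0.7  1.5 -0.  -1.   1.8 -2.  -0.7] c [ 0.484 -0.255  0.154] low 0.0765 corner [ 0.4849 -0.2424  0.0765]
70 [-0.0454  0.0117  1.1142] 63.83825470778399 9.3 [ 0.8 -0.8  1.8 -0.1 -1.6  2.  -2.6 -0.5] c [ 0.484 -0.255  0.155] low 0.0774 corner [ 0.4849 -0.243   0.0774]
73 [-0.0446  0.0117  1.115 ] 63.884568776733936 12.4 [ 1.1 -0.9  2.1 -0.2 -2.   2.2 -3.  -0.4] c [ 0.484 -0.256  0.156] low 0.0781 corner [ 0.4849 -0.2434  0.0781]
```

servo_tool(moves=[[0.3,0.1,-0.5,0,1],[0.8,0.1,-0.6,0,1],[1,0,-0.6,0,1],[1,0,-0.5,0,1],[1,0,0,0,1],[0.8,0,0,0,1],[0.6,0,0,0,1],[0.3,0,0,0,1],[0,0,0,0,1],[0,0,0,0,1]])

```text
clock: 22.3
tcp_pos: [0.4871, -0.2432, 0.122]
orientation: [0.484, 0.516, 0.483, -0.516]
wrist_force: [-0.2, 0.3, -4.3]
finger_gap: 0.0454
```

```bash
python3 - <<'E'
from h import *
big('side14',(None,),W=110,H=90,dy=0,dx=-10)
p=optics.read_camera('side');print(proj(p,env.get_state()['tcp_pos'])[0].astype(int)-[65,45])
E
```

```text
22.35 [ 0.21 -0.91 -3.94] [-0.156  0.024  0.023] [ 0.4871 -0.2432  0.122 ]
[305 258]
```

View pics/side14b.png

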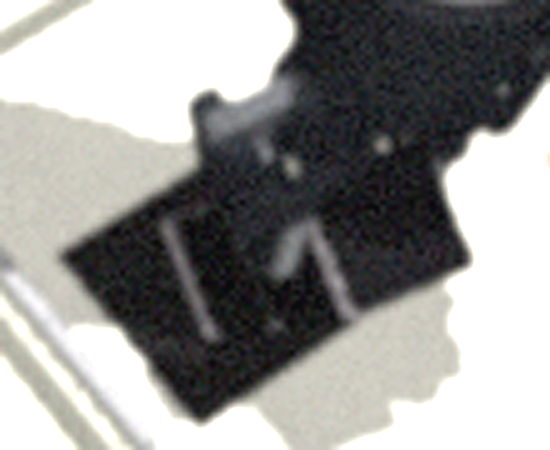

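servo_tool(moves=[[0.2,0,0,0,1],[0.2,0,0,0,1],[0.2,0,0,0,1],[0.1,0,0,0,1],[0.1,0,0,0,1],[0,0,0,0,1],[0,0,0,0,1],[0,0,0,0,1],[0,0,0,0,1],[0,0,0,0,1]])

```text
clock: 23.65
tcp_pos: [0.4869, -0.243, 0.1137]
orientation: [0.483, 0.516, 0.483, -0.516]
wrist_force: [-0.4, 0.4, -3.8]
finger_gap: 0.0459
```

servo_tool(moves=[[0.1,0,0,0,1],[0.1,0,0,0,1],[0.1,0,0,0,1],[0,0,0,0,1],[0,0,0,0,1],[0,0,0,0,1],[0,0,0,0,1],[0,0,0,0,1],[0,0,0,0,1],[0,0,0,0,1]])

```text
clock: 24.9
tcp_pos: [0.4872, -0.2436, 0.1127]
orientation: [-0.484, -0.516, -0.483, 0.516]
wrist_force: [-3.5, -0.1, 9.2]
finger_gap: 0.046
```

servo_tool(moves=[[0,0,-0.5,0,1],[-0.1,0,-0.5,0,1],[-0.05,0,-0.5,0,1],[0,0,-0.5,0,1],[0,0,-0.5,0,1],[0,0,0,0,1],[0,0,0,0,1],[0,0,0,0,1],[0,0,0,0,1],[0,0,0,0,1]])

```text
clock: 26.15
tcp_pos: [0.4891, -0.2193, 0.1141]
orientation: [-0.485, -0.516, -0.482, 0.516]
wrist_force: [-3.1, -1.0, 7.6]
finger_gap: 0.0456
```

```bash
python3 - <<'E'
from h import *
big('side15',(None,),W=110,H=90,dy=0,dx=-10)
p=optics.read_camera('side');print(proj(p,env.get_state()['tcp_pos'])[0].astype(int)-[65,45])
E
```

```text
26.2 [-1.69 -0.75  7.52] [-0.383  0.901  0.008] [ 0.4891 -0.2193  0.1141]
[297 249]
```

View pics/side15b.png

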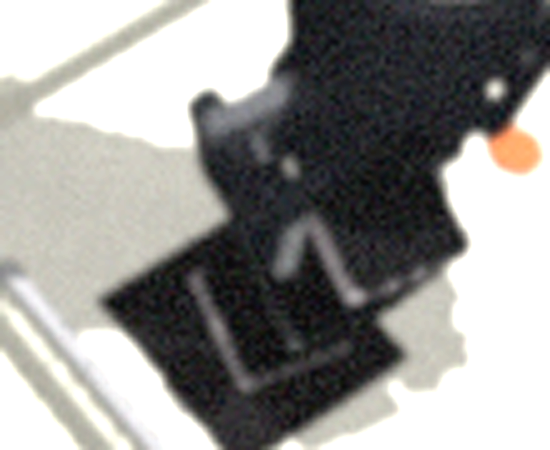

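```bash
python3 - <<'E'
from fit import *
p=optics.read_camera('side');s=env.get_state()
q=np.array([[358,303],[465,242],[195,270],[248,388],[350,347]])/5+[297,249]
for b in(66,70):
    r,c,Rm=fit2(p,s['tcp_pos'],[[-75,23,-23],[-75,-23,-23],[b,23,23],[b,23,-23],[b,-23,-23]],q)
    print(b,r.x.round(4),np.degrees(r.x[2]),r.fun.round(1),'c',c.round(3),'low',box(*c,Rm)[:,2].min().round(4),'corner',(c+Rm@[.075,0,-.023]).round(4))
E
```

```text
66 [-0.046   0.0137  1.2858] 73.67059433342811 [ 0.4 -2.   2.2  0.8 -0.9  1.7 -1.2 -0.  -1.6 -0.1] c [ 0.489 -0.219  0.087] low 0.0087 corner [ 0.489  -0.2204  0.0087]
70 [-0.0443  0.0137  1.2831] 73.51636544802096 [ 0.8 -2.1  2.7  0.6 -1.2  1.9 -1.6  0.1 -2.1  0.1] c [ 0.489 -0.22   0.089] low 0.0103 corner [ 0.489  -0.2207  0.0103]
```

servo_tool(moves=[[0,0,-0.5,0,1],[0,0,-0.5,0,1],[0.05,0,-0.5,0,1],[0.05,0,-0.5,0,1],[0.1,0,-0.5,0,1],[0.1,0,-0.5,0,1],[0.1,0,-0.4,0,1],[0,0,0,0,1],[0,0,0,0,1],[0,0,0,0,1]])

```text
clock: 27.55
tcp_pos: [0.4911, -0.1836, 0.1086]
orientation: [0.484, 0.516, 0.483, -0.515]
wrist_force: [-2.2, -0.1, 5.1]
finger_gap: 0.0454
```

```bash
python3 - <<'E'
from h import *
big('side16',(None,),W=110,H=90,dy=0,dx=-10)
p=optics.read_camera('side');print(proj(p,env.get_state()['tcp_pos'])[0].astype(int)-[65,45])
E
```

```text
27.6 [-1.32  0.36  5.57] [-0.108  0.385 -0.002] [ 0.4912 -0.1837  0.1086]
[287 235]
```

View pics/side16b.png

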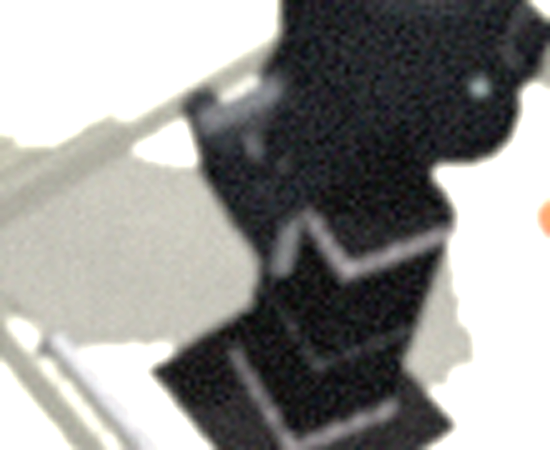

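```bash
python3 - <<'E'
from fit import *
p=optics.read_camera('side');s=env.get_state()
q=np.array([[310,215],[350,270],[450,235],[235,350],[295,445],[395,402]])/5+[287,235]
for b in(62,66,70):
    r,c,Rm=fit2(p,s['tcp_pos'],[[-b,23,23],[-b,23,-23],[-b,-23,-23],[b,23,23],[b,23,-23],[b,-23,-23]],q)
    print(b,r.x.round(4),np.degrees(r.x[2]),r.fun.round(1),'c',c.round(3),'low',box(*c,Rm)[:,2].min().round(4))
E
```

```text
62 [-0.0418  0.0207  1.5242] 87.32997252360418 [-4.9 -6.6  0.5  3.6  3.1  1.8  0.2 -0.1 -0.4  0.7 -0.3  1.1] c [ 0.49  -0.202  0.087] low 0.0109
66 [-0.0423  0.0213  1.5036] 86.14945533639265 [-4.3 -7.2  1.   3.4  3.7  1.6 -0.5  0.2 -1.3  1.2 -1.3  1.6] c [ 0.49  -0.202  0.086] low 0.0095
70 [-0.0431  0.0217  1.4851] 85.09252733756486 [-3.7 -7.8  1.6  3.1  4.4  1.3 -1.2  0.6 -2.2  1.7 -2.3  2.1] c [ 0.49  -0.202  0.085] low 0.0081
```

```bash
python3 - <<'E'
from fit import *
p=optics.read_camera('side');s=env.get_state()
q=np.array([[350,270],[450,235],[235,350],[295,445],[395,402]])/5+[287,235]
for b in(62,66,70):
    r,c,Rm=fit2(p,s['tcp_pos'],[[-b,23,-23],[-b,-23,-23],[b,23,23],[b,23,-23],[b,-23,-23]],q)
    print(b,r.x.round(4),np.degrees(r.x[2]),r.fun.round(1),'c',c.round(3),'low',box(*c,Rm)[:,2].min().round(4))
E
```

```text
62 [-0.0423  0.016   1.5638] 89.59772413809621 [-1.1  0.7  1.5 -1.   0.  -0.2 -0.5  0.2 -0.3  0.5] c [ 0.49  -0.199  0.087] low 0.012
66 [-0.0421  0.0168  1.5418] 88.34112969388231 [-0.4  0.2  2.3 -1.5 -0.6  0.1 -1.2  0.6 -1.2  1. ] c [ 0.49  -0.199  0.087] low 0.0114
70 [-0.042   0.0174  1.5221] 87.21146903822176 [ 0.3 -0.2  3.1 -2.  -1.2  0.4 -2.   1.1 -2.   1.5] c [ 0.49  -0.199  0.087] low 0.0108
```

servo_tool(moves=[[0,0,0,0,1],[-0.05,0,0,0,1],[0,0,0,0,1],[0,0,0,0,0.2],[0,0,0,0,0],[0,0,0,0,-0.5],[0,0,0,0,-1],[0,0,0,0,-1],[0,0,0,0,-1],[0,0,0,0,-1]])

```text
clock: 29.0
tcp_pos: [0.4907, -0.1841, 0.1086]
orientation: [0.483, 0.516, 0.484, -0.516]
wrist_force: [0.4, 0.0, 0.2]
finger_gap: 0.0852
```

```bash
python3 - <<'E'
from h import *
big('side17',(None,),W=110,H=90,dy=0,dx=-10)
E
```

```text
29.05 [0.23 0.4  0.15] [-0.037  0.056  0.046] [ 0.4907 -0.1841  0.1087]
```

View pics/side17b.png

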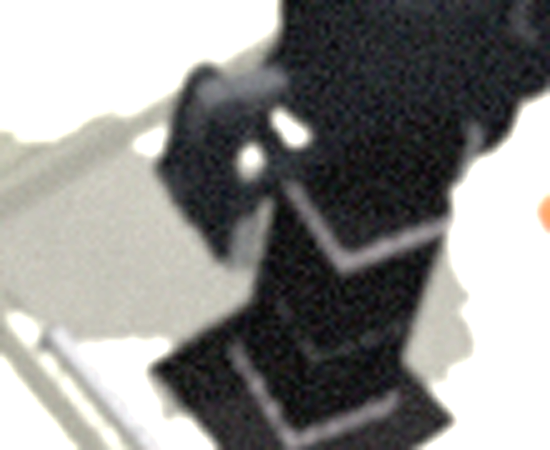

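The case stands upright on the pad and the jaws are clear of it on both sides. I'll lift straight up and back away.

servo_tool(moves=[[-0.5,0,0,0,-1],[-1,0,0,0,-1],[-2,0,0,0,-1],[-3,0,0,0,-1],[-3,0,0,0,-1],[-2,0,0,0,-1],[-1,0,0,0,-1],[0,0,0,0,-1],[0,0,0,0,-1],[0,0,0,0,-1]])

```text
clock: 30.3
tcp_pos: [0.4903, -0.1838, 0.2327]
orientation: [-0.483, -0.516, -0.484, 0.516]
wrist_force: [-0.1, 0.1, 0.1]
finger_gap: 0.0853
```

servo_tool(moves=[[0,0,-1,0,-1],[0,0,-3,0,-1],[0,0,-4,0,-1],[0,0,-4,0,-1],[0,0,-4,0,-1],[0,0,-4,0,-1],[0,0,-4,0,-1],[0,0,-2,0,-1],[0,0,0,0,-1],[0,0,0,0,-1]])

```text
clock: 31.55
tcp_pos: [0.5074, 0.0753, 0.2335]
orientation: [-0.484, -0.516, -0.484, 0.516]
wrist_force: [-0.1, 0.0, 0.5]
finger_gap: 0.0852
```

```bash
python3 - <<'E'
from h import *
p=shot('side','side18');t=shot('top','top18');print(env.get_state()['clock'],env.get_state()['qvel'].round(3))
def pl(p):
    im=p['pixels'].copy()
    b=box(.490,-.199,.086,R.from_euler('ZY',[1.507,np.pi/2]).as_matrix()); u=proj(p,b).astype(int)
    for i in range(8):
        for q in(1,2,4):
            if not i&q: cv2.line(im,tuple(map(int,u[i])),tuple(map(int,u[i|q])),(0,0,255),1)
    return cv2.resize(np.hstack([p['pixels'][120:340,300:450],im[120:340,300:450]]),None,fx=2.5,fy=2.5)
cv2.imwrite('pics/s18.png',pl(p));cv2.imwrite('pics/t18.png',pl(t))
for n in('barrel','disc0','cap','brush'):
    print(n,[(round(r['conf'],2),np.round(r['location'],0).tolist()) for r in models.pinpoint(n,p)[:3]],[(round(r['conf'],2),np.round(r['location'],0).tolist()) for r in models.pinpoint(n,t)[:3]])
E
```

```text
31.65 [-0.008 -0.001  0.003  0.002  0.001 -0.   ]
barrel [(0.56, [376.0, 254.0])] [(0.65, [340.0, 164.0]), (0.35, [224.0, 250.0])]
disc0 [(0.64, [420.0, 291.0]), (0.45, [398.0, 277.0]), (0.42, [437.0, 306.0])] [(0.51, [369.0, 162.0]), (0.47, [382.0, 155.0])]
cap [(0.76, [312.0, 177.0])] [(0.68, [371.0, 196.0]), (0.5, [398.0, 151.0]), (0.49, [223.0, 158.0])]
brush [(0.64, [238.0, 202.0])] [(0.92, [225.0, 248.0])]
```

View pics/s18.png

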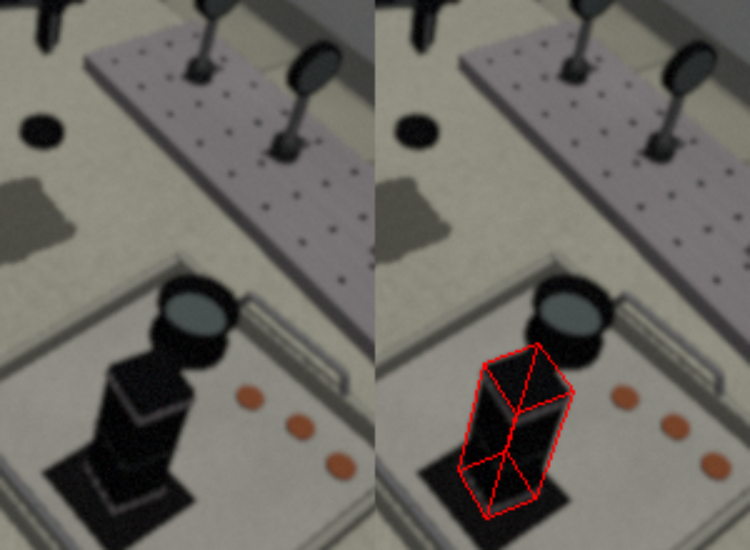

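View pics/t18.png

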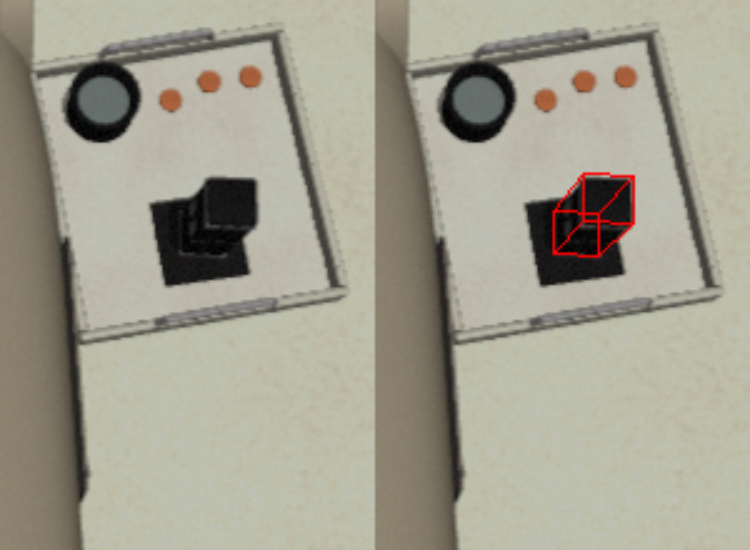

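View pics/side18.png

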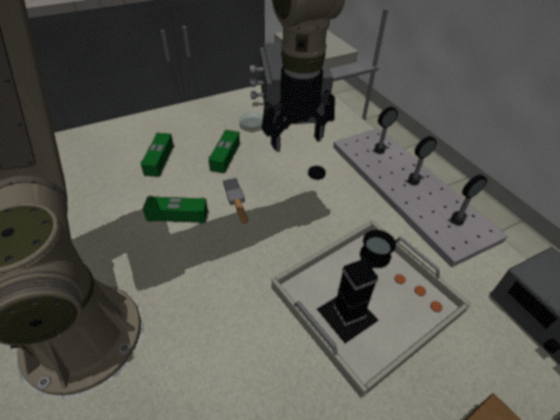

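Both views show the case upright and fully on the pad, matching the vertical-box overlay. The barrel, discs, cap and brush are at the pixels they started at.

```bash
python3 -c "
from workcell import order
print(order.hand_in())"
```

```text
the job is handed in; nothing more can be done
None
```

The case is standing upright on the pad with its heavy end down. The gripper has let go and moved away, and the job was handed in at about 31.7 s.

- **Finding the heavy end:** I lifted the case by its middle. It tilted only about 5°, with the +y end going down, and the wrist torque was about −0.13 N m, which also points to the +y end. The 6 N grip I asked for was accepted, but the small swing suggests the gripper held harder than that.
- **Standing it up:** I set it back down and gripped it near the light end. Lifting, with the heavy end still on the bench at first, brought it to about 40°, and it swung heavy end down. Short bounces took that to about 64°. Then I set the bottom edge on the pad and moved the gripper over it until the case stood vertical, and released.
- **Last checks:** Both cameras show the case upright within a few degrees, centred at about (0.490, −0.199), 2–3 mm from the middle of the pad. After release the wrist force read about 0 N. The barrel, discs, cap and brush are where they started in the pictures.
- **Network disagreements:** In the last top view, the network found only two of the three discs under their own name. It also gave some false "cap" and "barrel" reports, including its best guess for the cap. The pictures themselves show nothing moved.

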